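# Shut the marble cubby and set its child lock

### The job

Put the marbles out of the children's reach: first lower the cubby's sliding sash by the lug on its top edge until it is fully down, then push the child-lock knob down and turn it clockwise until its tongue points straight out over the sash, and let go so that the knob springs back up. Leave the other toys where they are.

Things in the scene. Friction and masses are not known exactly. Their poses are not given: they have to be found in the camera images.
- cubby: Cedar marble cubby, fixed: box 180 deep (x) x 320 wide (y) x 140 high, open at its front (-x), a glass marble jar inside. Origin at the centre of its underside; x to its back, y left, z up. Two upright rails at the front corners (24 x 16, at x = -102, y = +-152) rise to z = 210 and guide the sash.
- sash (a joint): Height of the sash in m: 0 = fully down, up to 0.10 = raised. It stays where it is left (friction about 5 N). The sash is a wooden frame with a clear pane, 12 thick x 286 wide x 128 high, sliding up and down before the cubby; its middle plane is at cubby x = -98.5; when down, its top edge is level with the cubby's top board.
- sash_lug (a point): Point in the grip lug of the sash: a wooden block standing up from the sash's top edge, 12 thick (x), 36 wide (y), rising 43 above the edge, at cubby y = +68. This point is on its middle, 24 above the sash's top edge and 19 below the lug's top. Axes as the cubby's.
- knob_grip (a point): Point on the axis of the child-lock knob, in its grip bar, 56 above the cubby's top board; knob at cubby x = -48, y = -68. Fixed collar 68 diameter, its top 30 above the board; in it a round cap 48 diameter, 10 proud of the collar; on the cap a bar 44 long (this frame's x), 14 thick (y), from 40 to 66 above the board. The frame turns and sinks with the knob.
- lock_press (a joint): How far the sprung cap is pushed down, m: 0 = up, 0.010 = fully down, flush with the collar. Takes 3 to 9 N. The knob can be turned from unlocked to locked only while it is down by more than about 6 mm; released midway it stays down, released at either end it springs up.
- lock_turn (a joint): Angle of the knob, rad, growing clockwise from above: 0 to 0.33 = unlocked (free play), 1.3 = locked, the tongue square over the sash's top edge; stops at 0 and 1.40; released between 1.17 and 1.40 it springs up. Yaw of knob_grip = cubby yaw + 1.3 - this angle.
- tongue_tip (a point): Tip of the flat wooden tongue (14 wide, 5 thick) that turns with the knob below the collar, 3 to 8 above the top board, reaching 58 from the axis along this frame's -x. Locked, it lies over the sash's top edge and keeps the sash down; if the sash is up it strikes the sash and the knob cannot be locked.
- jar: Glass marble jar with clip-on steel lid, 72 diameter x 84 high, inside the cubby; origin under its centre.
- truck: Red plastic dump truck, 190 x 85 x 104 high, beside the cubby; origin on the ground under its centre, front to -x.
- tower: Beech stacking ring tower, 96 diameter x 135 high, beside the cubby; origin under its centre.
- teether: Blue silicone teether block, 45 x 45 x 44 high, on the back of the cubby's top board; origin under its centre.
- car: Small wooden car, 38 x 75 x 43 high, on the back of the cubby's top board; origin under its centre.
- duck: Small wooden duck, 80 x 32 x 50 high, on the plank before the cubby; origin under its centre.

How it is judged (in metres and radians):
On the way, in this order (a step that is already met when the one before it is completed fails the run):
1. the sash is fully down (value of joint sash below 0.004 m), for 0.2 s.
2. the sash still down, the knob is pushed down, not yet turned to locked (value of joint sash below 0.004 m and value of joint lock_press above 0.004 m and value of joint lock_turn below 1 rad), for 0.04 s.
3. the knob is turned to locked and has sprung up, the sash still down (value of joint sash below 0.004 m and value of joint lock_turn above 1.15 rad and value of joint lock_press below 0.003 m), for 0.2 s.
At the end, for the whole second after the job is handed in: The sash is down to within 4 mm, the knob is turned to locked (over 1.15 rad, its tongue over the sash) and has sprung up to within 3 mm, all at rest; nothing else was moved by more than 30 mm (all of step 3 and value of joint lock_turn below 1.42 rad and velocity of joint sash between -0.01 and 0.01 m/s and velocity of joint lock_turn between -0.05 and 0.05 rad/s); the robot touches nothing.
It fails at once if another toy or the jar is moved by more than 30 mm (distance of any of jar, truck, tower, teether, car, duck from where it was at the start of the episode above 0.03 m).
It also fails if it takes over 43 s, if anything falls off the work surface, if the arm or the gripper's body presses on something with over 40 N, if the wrist force passes 120 N, or if a joint passes its speed limit or range.

### The arm

A 7-joint arm with a two-finger parallel gripper is mounted at the origin on the work surface. World frame = base frame: x ahead of the robot, y to its left, z up, the work surface at z = 0. Lengths are in mm, angles in degrees, forces in N, time in s.
With the tool pointing down it reaches from about 400 to 875 mm from the base axis. Payload 6.5 kg.
Tool frame: the origin (TCP) lies at the very end of the fingers, on their centre line; the grasp point (between the pads) lies 19 mm behind it; x points along the fingers, y is the direction in which the jaws open and shut, and the axes are right-handed (so a half turn about x gives the same grasp; the last joint's range is limited). The gripper opens to 85 mm and grips with 20 to 120 N. Pads are 22 mm wide; open, the fingers measure 114 mm over their backs; the gripper's body (76 mm by 85 mm) begins 54 mm behind the grasp point. The pads swing forward as they close: fully open they stand 13 mm farther back than shut.
Start: joints at [60.035, 30.733, -0.252, 88.115, 0.149, 61.152, -4.079], TCP at [286.696, -583.349, 231.29] pointing down, gripper open.
Joint ranges: [-154.64, 154.64], [-21.42, 123.67], [-72.66, 72.17], [13.99, 137.28], [-74.86, 254.86], [10.95, 109.41], [-158.01, 158.01]. Speed limits (degrees/s): [136.94, 136.94, 180, 180, 180, 180, 180].

### API

Orientations are given as [roll, pitch, yaw] about the fixed x, y, z axes, in that order (R = Rz(yaw) Ry(pitch) Rx(roll)).
In Python, from station import * gives the robot as it stands.
- The arm moves only by the tool jog_arm, never from a script. Its argument "targets" is a list that holds one entry, the list of rows, each a list of 4 numbers: the shift along the tool's x, y, z in m, then the turn about the tool's x in rad. A call has 1 to 20 rows; each row shifts and turns the commanded pose from where the row before left it, along the tool's axes as they then stand; what a row does not reach is not made up. A row lasts 1/10 s, in which the tool goes at most 50 mm and 8.59 degrees, less where a joint would pass 70% of its speed; a pose out of reach is approached as far as the arm can. A call with a gripper value outside its range is refused whole. "claw" is the opening, from -1 (shut) to 1 (fully open), set as the call begins (left out, the last holds). The fingers move at their own pace and stop on an object; "grip_force" is the grip in N (left out, the last holds). Time passes only in rows, so rows that do not move let the fingers close. It gives the time, the measured TCP pose, the force and the opening at its end, in the units of the state.
- read_state(): the state, without advancing time (a new reading comes with each control period).
- grab_frame(name): name is "scene" or "top" or "wrist"; returns (picture, depth): 480x640x3 uint8, red, green, blue; 480x640 float32, mm along the optical axis (not along the pixel's ray), 0 where there is no reading.
- get_calibration(name): a dict with "fov_y" (degrees; the focal length in pixels is half the picture's height over the tangent of half this angle, whatever the lens; pixels are square), "cx", "cy" (the principal point, pixels), "k1" (the pictures are not rectified: a ray, as slopes to the right and down, at radius r is drawn at 1 + k1 r^2 times it, then the intrinsics apply), "T" (4x4, takes a point from camera to world coordinates); the wrist camera has in their place "mount" (4x4, takes a point from camera to tool coordinates, whose origin is the TCP and whose axes are the tool frame's). Camera axes: x right, y down, z forward; pixel columns grow to the right and rows downward; lengths in mm; the calibration is good to about 2 mm. A picture is of the moment at which its call begins: read the wrist's pose just before it. get_calibration takes no time and is no camera call.
- job_done(): hands the job in, once; it reports no verdict.
The state is a dict: "t": time; "qpos": joint angles; "dq": joint speeds; "tau": joint torques, N m; "tool_pos": TCP position; "orientation": TCP orientation; "wrist_force": force on the tool from outside, world axes, zero at the start; "wrist_torque": the same for the moment, N m; "width": opening from 0.0 (shut) to 1.0 (fully open).
Only numpy, scipy, OpenCV 4.12 (cv2) and the standard library are available. Lean on these libraries where they do the work, as an engineer would, in place of code of your own. Each camera call takes 0.05 s, during which the arm holds its last target.

## Working session

There is one attempt and no reset: what is moved stays moved. The work goes in short steps, Python scripts to look and compute and a tool call to move; the robot and the scene stay as the last step left them, time stands still between calls to the robot, and variables do not carry over. Pictures are saved under pics/ and viewed, and the job is handed in when it is done.

Besides the shell and the picture viewer there is one more tool, called by a JSON object that holds its "op" and its "data", one argument or row to a line. jog_arm: Moves the arm, as the interface text tells. Its arguments: {"type":"object","properties":{"targets":{"type":"array","items":{"type":"array","items":{"type":"array","items":{"type":"number"}}}},"claw":{"type":"number"},"grip_force":{"type":"number"}},"required":["targets"]}

```bash
mkdir -p pics; ls; python3 - <<'E'
from station import *
import cv2,numpy as np
s=read_state();print(s)
for n in ("scene","top"):
    p,d=grab_frame(n);cv2.imwrite(f"pics/{n}0.png",p[:,:,::-1]);np.save(f"pics/{n}0.npy",d)
    print(n,get_calibration(n))
print(get_calibration("wrist"))
E
```

```text
pics
{'t': 0.0, 'qpos': array([60.03641124, 30.77833469, -0.2546716 , 88.1707287 ,  0.14811498,
       61.1509342 , -4.07868962]), 'dq': array([ 0.07713553,  0.0028314 ,  0.03700405,  0.04485482, -0.0298756 ,
        0.00306384, -0.01636253]), 'tau': array([ 1.29488879e-03, -5.83416831e+01,  1.04951028e+00, -2.59108293e+01,
        1.25059768e-02,  9.53785755e-03, -2.35068046e-05]), 'tool_pos': array([ 286.39320785, -582.80495563,  230.40333716]), 'orientation': array([-86.33020073,  89.90033068, 119.84519314]), 'wrist_force': array([-0.50390247,  0.49576492,  0.62469199]), 'wrist_torque': array([-0.01365292,  0.00463147,  0.01464811]), 'width': 1.000727312699244}
scene {'fov_y': 46.490641523862145, 'cx': 327.69590747295547, 'cy': 231.5030062662004, 'k1': -0.0978392797166848, 'T': array([[ 5.00573753e-01,  4.96476385e-01, -7.09180595e-01,
         1.50759124e+03],
       [ 8.65384762e-01, -3.08867720e-01,  3.94600996e-01,
        -4.63002251e+02],
       [-2.31329173e-02, -8.11240982e-01, -5.84254172e-01,
         9.44207846e+02],
       [ 0.00000000e+00,  0.00000000e+00,  0.00000000
[... 251 characters left out ...]
268e-01,  4.18901138e-02, -1.16528387e-02,
         5.41747025e+01],
       [ 1.79044309e-03, -2.28138979e-01, -9.73626931e-01,
         1.18862759e+03],
       [ 0.00000000e+00,  0.00000000e+00,  0.00000000e+00,
         1.00000000e+00]])}
{'fov_y': 68.94715439681691, 'cx': 322.82277981455036, 'cy': 235.58569484552478, 'k1': -0.06240958060027428, 'mount': array([[ 3.81538371e-04, -3.19403219e-01,  9.47618825e-01,
        -1.42844140e+02],
       [ 9.99999289e-01,  1.19217840e-03, -7.94075588e-07,
         1.52744237e-01],
       [-1.12947707e-03,  9.47618152e-01,  3.19403447e-01,
        -8.21192011e+01],
       [ 0.00000000e+00,  0.00000000e+00,  0.00000000e+00,
         1.00000000e+00]])}
```

View pics/scene0.png

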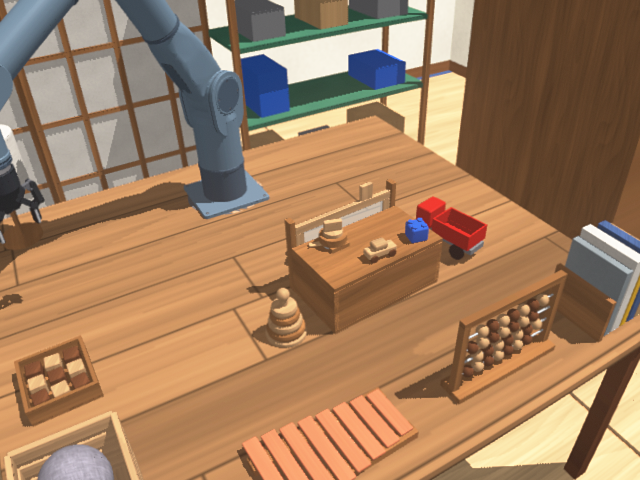

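View pics/top0.png

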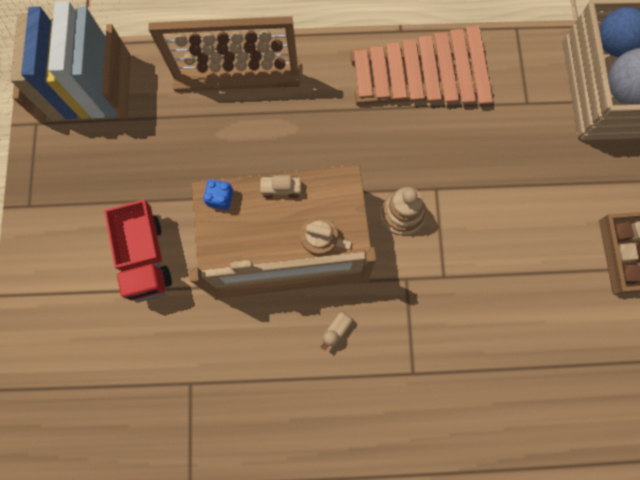

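The top view shows the cubby at about (280,230), with the sash's top edge running (205,275)–(365,260) and the lug at (241,266). The knob is at (320,236) with its tongue toward (345,244). Next I'll enlarge it and measure.

```bash
cat > h.py <<'E'
import numpy as np,cv2
from station import *
from scipy.spatial.transform import Rotation as R
def K(c):
    f=240/np.tan(np.radians(c["fov_y"]/2));return np.array([[f,0,c["cx"]],[0,f,c["cy"]],[0,0,1.]])
def dist(c): return np.array([c["k1"],0,0,0,0.])
def toolT(s):
    T=np.eye(4);T[:3,:3]=R.from_euler("xyz",s["orientation"],degrees=True).as_matrix();T[:3,3]=s["tool_pos"];return T
def camT(n,s=None):
    c=get_calibration(n)
    return c["T"] if n!="wrist" else toolT(s)@c["mount"]
def rays(n,uv):
    c=get_calibration(n)
    p=cv2.undistortPoints(np.array(uv,float).reshape(-1,1,2),K(c),dist(c)).reshape(-1,2)
    return np.c_[p,np.ones(len(p))]
def unproj(n,uv,z,T):
    P=rays(n,uv)*np.asarray(z,float).reshape(-1,1)
    return P@T[:3,:3].T+T[:3,3]
def onplane(n,uv,z,T):
    d=rays(n,uv)@T[:3,:3].T
    return T[:3,3]+d*((z-T[2,3])/d[:,2:3])
def proj(n,P,T):
    c=get_calibration(n);Ti=np.linalg.inv(T)
    q=np.atleast_2d(P)@Ti[:3,:3].T+Ti[:3,3]
    return cv2.projectPoints(q.reshape(-1,1,3),np.zeros(3),np.zeros(3),K(c),dist(c))[0].reshape(-1,2)
E
python3 - <<'E'
from h import *
im=cv2.imread("pics/top0.png");cv2.imwrite("pics/topc.png",cv2.resize(im[150:310,180:380],None,fx=4,fy=3.75*4/3.75,interpolation=cv2.INTER_CUBIC)[:600])
im=cv2.imread("pics/scene0.png");cv2.imwrite("pics/scenec.png",cv2.resize(im[170:320,270:470],None,fx=4,fy=4,interpolation=cv2.INTER_CUBIC))
d=np.load("pics/top0.npy");v,u=np.mgrid[150:310,180:380]
P=unproj("top",np.c_[u.ravel(),v.ravel()],d[150:310,180:380].ravel(),camT("top"))
h,e=np.histogram(P[:,2],np.arange(-10,320,5))
print([(int(a),int(b)) for a,b in zip(e,h) if b>15])
m=abs(P[:,2]-140)<8
b=P[m];r=cv2.minAreaRect(b[:,:2].astype(np.float32));print(r,b[:,2].mean())
E
```

```text
[(-10, 123), (-5, 5024), (0, 6218), (5, 880), (10, 802), (15, 33), (60, 28), (65, 74), (70, 83), (75, 80), (80, 244), (85, 169), (90, 89), (95, 78), (100, 86), (105, 90), (110, 83), (115, 84), (120, 100), (125, 90), (130, 127), (135, 5206), (140, 6958), (145, 310), (150, 130), (155, 148), (160, 195), (165, 563), (170, 440), (175, 536), (180, 746), (185, 638), (190, 552), (195, 55), (200, 116), (205, 267), (210, 151), (215, 16), (225, 25), (230, 122), (235, 18)]
((606.28076171875, 137.2736053466797), (204.40077209472656, 321.511962890625), 4.112197399139404) 140.38560776510462
```

View pics/topc.png

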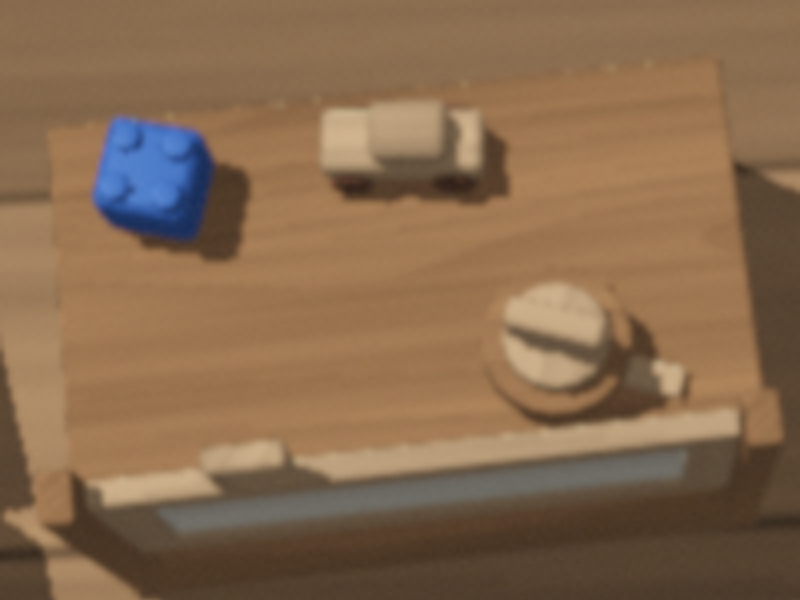

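View pics/scenec.png

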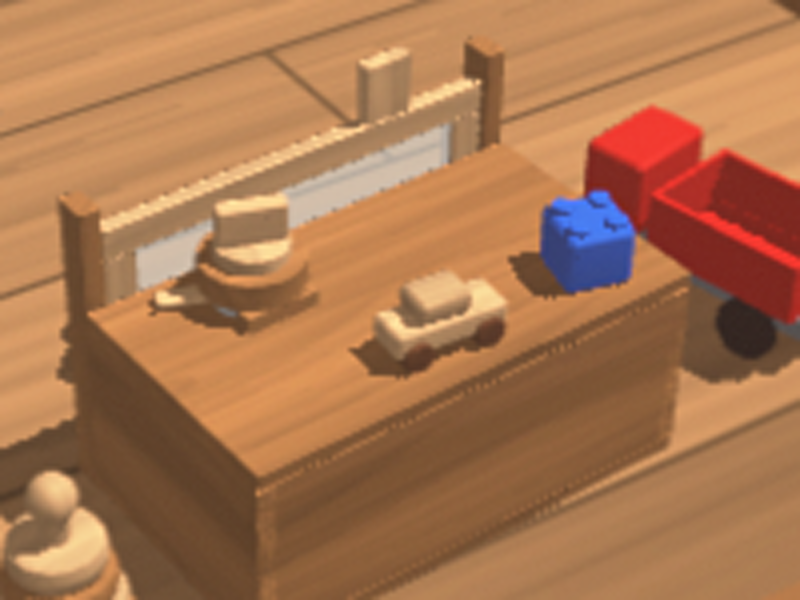

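```bash
python3 - <<'E'
from h import *
T=camT("top")
f=lambda pts:np.array(pts,float)/4+[180-.375,150-.375]
print("corner BL,BR, right edge, left edge",onplane("top",f([[50,130],[716,62],[755,385],[70,470]]),140,T).round(1))
print("bar ends mid",onplane("top",f([[508,318],[604,335],[556,327]]),206,T).round(1))
print("cap c",onplane("top",f([[554,335]]),180,T).round(1))
print("tongue tip",onplane("top",f([[686,378]]),148,T).round(1))
print("collar c", onplane("top",f([[558,348]]),170,T).round(1))
d=np.load("pics/top0.npy")
uv=f([[245,455],[222,457],[270,452],[150,488],[500,445],[700,420],[720,415]])
P=unproj("top",uv,[d[int(round(v)),int(round(u))] for u,v in uv],T);print(P.round(1))
S=camT("scene");d=np.load("pics/scene0.npy");g=lambda pts:np.array(pts,float)/4+[270-.375,170-.375]
uv=g([[250,200],[250,228],[240,252],[385,60],[385,90],[300,155]])
P=unproj("scene",uv,[d[int(round(v)),int(round(u))] for u,v in uv],S);print(P.round(1))
E
```

```text
corner BL,BR, right edge, left edge [[694.8 303.1 140. ]
 [715.  -13.5 140. ]
 [556.9 -22.9 140. ]
 [530.6 291.9 140. ]]
bar ends mid [[576.5  87.2 206. ]
 [567.1  46.  206. ]
 [571.6  66.6 206. ]]
cap c [[574.5  67.9 180. ]]
tongue tip [[559.8   8.9 148. ]]
collar c [[571.   66.5 170. ]]
[[515.9 198.2 230.2]
 [514.9 207.3 233.2]
 [515.5 186.8 236.4]
 [511.4 245.8 189.1]
 [523.4  93.1 191.9]
 [530.9   5.7 191.1]
 [533.   -3.2 189.8]]
[[574.   69.2 204.4]
 [580.7  64.9 190. ]
 [584.8  55.5 178.8]
 [517.6 199.8 229. ]
 [528.7 192.7 215.4]
 [530.  130.2 189.9]]
```

```bash
cat >> h.py <<'E'
def plan(P,yaw_y,s=None):
    "shift in tool axes now to world P; turn about tool x to bring tool y to yaw (mod 180)"
    s=s or read_state();T=toolT(s);sh=T[:3,:3].T@(np.array(P)-T[:3,3])
    y=np.degrees(np.arctan2(T[1,1],T[0,1]));d=(yaw_y-y+90)%180-90   # world-ccw turn
    print("pos",T[:3,3].round(1),"xaxis",T[:3,0].round(3),"yaw y",y.round(1),"shift mm",sh.round(1),"turn about tool x deg (down => -ccw)",(-d).round(2), "q",s["qpos"].round(1))
E
python3 - <<'E'
from h import *
plan((540,-150,330),4); plan((514,199,330),4)
E
```

```text
pos [ 286.4 -582.9  230.5] xaxis [-0.001  0.001 -1.   ] yaw y -63.8 shift mm [ -99.1 -276.8 -418.5] turn about tool x deg (down => -ccw) -67.83 q [60.  30.8 -0.3 88.2  0.1 61.2 -4.1]
pos [ 286.4 -582.9  230.5] xaxis [-0.001  0.001 -1.   ] yaw y -63.8 shift mm [ -98.6 -601.5 -549.1] turn about tool x deg (down => -ccw) -67.83 q [60.  30.8 -0.3 88.2  0.1 61.2 -4.1]
```

{"op": "jog_arm", "data": {
  "targets": [
    [[-0.05,0,0,0],[-0.05,0,0,0],[0,-0.025,-0.038,0],[0,-0.025,-0.038,0],[0,-0.025,-0.038,0],[0,-0.025,-0.038,0],[0,-0.025,-0.038,0],[0,-0.025,-0.038,0],[0,-0.025,-0.038,0],[0,-0.025,-0.038,0],[0,-0.025,-0.038,0],[0,-0.025,-0.038,0],[0,-0.025,-0.038,0],[0,0,0,-0.148],[0,0,0,-0.148],[0,0,0,-0.148],[0,0,0,-0.148],[0,0,0,-0.148],[0,0,0,-0.148],[0,0,0,-0.148]]
  ]
}}

```text
t: 2.1
tool_pos: [540.2, -152.2, 330.8]
orientation: [-95.5, 89.9, 170.4]
wrist_force: [-0.4, -0.2, -0.1]
width: 0.999
```

```bash
python3 - <<'E'
from h import *
plan((480,160,330),4);print(read_state()["t"])
E
```

```text
pos [ 540.2 -152.2  330.8] xaxis [-0.001  0.    -1.   ] yaw y -4.1 shift mm [   1.   -82.5 -307. ] turn about tool x deg (down => -ccw) -8.12 q [ 29.3  18.4 -23.2  93.9   7.7  69.3   0.4]
2.1
```

{"op": "jog_arm", "data": {
  "targets": [
    [[0,0,0,-0.142],[0,-0.009,-0.044,0],[0,-0.009,-0.044,0],[0,-0.009,-0.044,0],[0,-0.009,-0.044,0],[0,-0.009,-0.044,0],[0,-0.009,-0.044,0],[0,-0.009,-0.044,0],[0,0,0,0],[0,0,0,0]]
  ]
}}

```text
t: 3.1
tool_pos: [457.5, 151.8, 331.1]
orientation: [-50.1, 90.0, -136.3]
wrist_force: [0.9, -0.4, -1.0]
width: 1.0
```

```bash
python3 - <<'E'
from h import *
s=read_state();plan((514,199,330),4,s)
p,d=grab_frame("wrist");cv2.imwrite("pics/w1.png",p[:,:,::-1]);np.save("pics/w1.npy",d);np.save("pics/w1T.npy",camT("wrist",s))
E
```

```text
pos [457.5 151.8 331.1] xaxis [-0. -0. -1.] yaw y 3.8 shift mm [  1.   59.6 -43.3] turn about tool x deg (down => -ccw) -0.18 q [  8.   11.2 -36.1 104.    7.2  67.  -26.6]
```

View pics/w1.png

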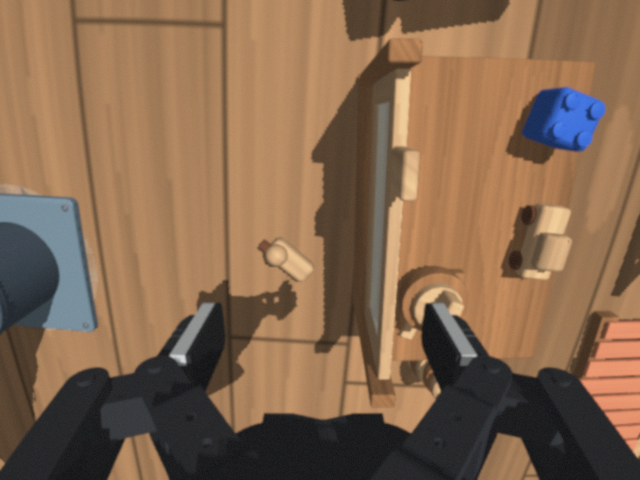

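The wrist view shows the lug's top at about (411,174), the sash's top edge from (402,70) to (386,378), and part of the knob at (437,298).

```bash
python3 - <<'E'
from h import *
im=cv2.imread("pics/w1.png");cv2.imwrite("pics/w1c.png",cv2.resize(im[30:410,350:480],None,fx=1,fy=1))
cv2.imwrite("pics/w1d.png",cv2.resize(im[135:215,370:470],None,fx=7,fy=7,interpolation=cv2.INTER_CUBIC))
d=np.load("pics/w1.npy");T=np.load("pics/w1T.npy")
uv=np.array([(411,175),(411,160),(410,190),(401,100),(398,250),(390,360)])
print(unproj("wrist",uv,[d[v,u] for u,v in uv],T).round(1))
E
```

```text
[[515.3 200.9 232.4]
 [513.5 211.2 233.8]
 [516.  190.4 232.9]
 [510.7 251.8 190. ]
 [524.7 129.4 189.7]
 [532.9  14.3 190.8]]
```

View pics/w1d.png

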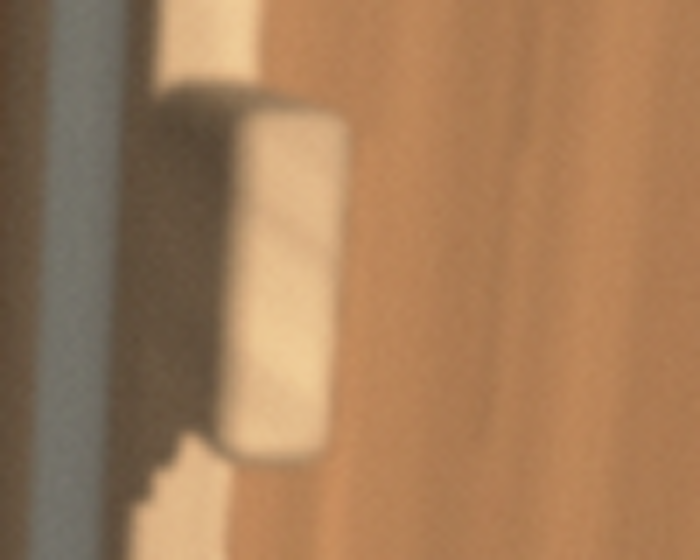

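{"op": "jog_arm", "data": {
  "targets": [
    [[0,0.02,-0.015,-0.012],[0,0.02,-0.015,0],[0,0.02,-0.0142,0],[0.03,0,0,0],[0.03,0,0,0],[0.03,0,0,0],[0.02,0,0,0],[0,0,0,0],[0,0,0,0]]
  ]
}}

```text
t: 4.05
tool_pos: [515.2, 198.4, 221.5]
orientation: [-33.7, 90.0, -119.5]
wrist_force: [0.5, 0.2, 1.1]
width: 1.0
```

```bash
python3 - <<'E'
from h import *
s=read_state();plan((515,200.4,200),4.5,s)
for n in ("wrist","scene"):
    p,d=grab_frame(n);cv2.imwrite(f"pics/{n}2.png",p[:,:,::-1])
im=cv2.imread("pics/scene2.png");cv2.imwrite("pics/scene2c.png",cv2.resize(im[120:300,260:460],None,fx=3,fy=3,interpolation=cv2.INTER_CUBIC))
E
```

```text
pos [515.2 198.4 221.5] xaxis [-0. -0. -1.] yaw y 4.2 shift mm [21.5 -0.1 -2. ] turn about tool x deg (down => -ccw) -0.26 q [  0.4  25.6 -34.  102.2  16.7  57.3 -35.9]
```

View pics/wrist2.png

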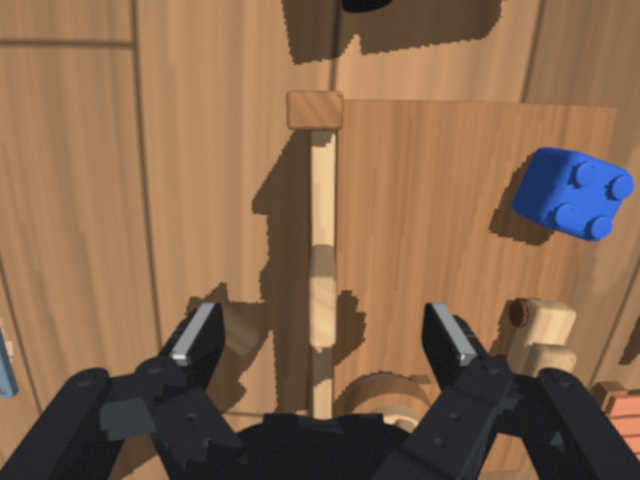

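View pics/scene2c.png

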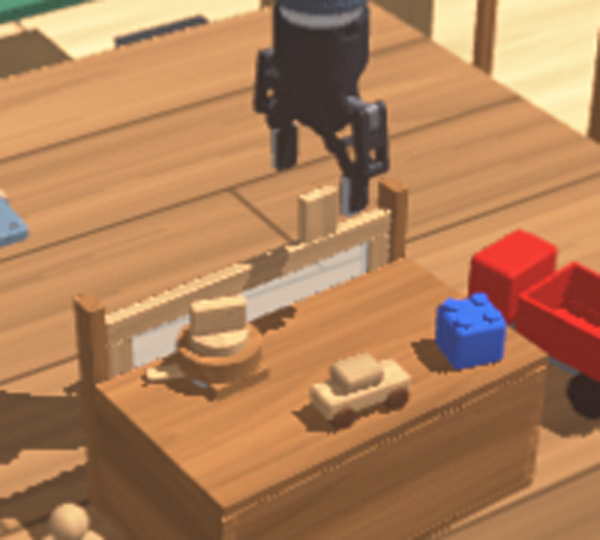

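The lug sits centred between the pads, at column 323. The sash runs straight up the image, so the yaw is right. I'll descend the remaining 21 mm and close.

{"op": "jog_arm", "data": {
  "targets": [
    [[0.021,0,-0.002,0],[0,0,0,0]]
  ]
}}

```text
t: 4.35
tool_pos: [514.0, 201.0, 199.7]
orientation: [-63.1, 89.9, -148.8]
wrist_force: [-0.7, -0.3, -0.2]
width: 0.999
```

{"op": "jog_arm", "data": {
  "targets": [
    [[0,0,0,0],[0,0,0,0],[0,0,0,0],[0,0,0,0],[0,0,0,0],[0,0,0,0],[0,0,0,0],[0,0,0,0]]
  ],
  "claw": -1,
  "grip_force": 30
}}

```text
t: 5.15
tool_pos: [514.8, 201.6, 200.5]
orientation: [104.7, 90.0, 19.0]
wrist_force: [1.3, 0.6, 1.9]
width: 0.134
```

```bash
python3 - <<'E'
from h import *
s=read_state();plan((515,200.4,200),4.5,s);print(s["wrist_force"],s["width"])
E
```

```text
pos [514.8 201.6 200.5] xaxis [ 0.001  0.    -1.   ] yaw y 4.3 shift mm [0.5 0.1 1.2] turn about tool x deg (down => -ccw) -0.16 q [ -0.4  27.1 -33.5 103.2  17.9  54.9 -37.1]
[1.34022272 0.56284876 1.94976626] 0.13372362164755797
```

{"op": "jog_arm", "data": {
  "targets": [
    [[0.008,0,0,0],[0.008,0,0,0],[0.008,0,0,0],[0.008,0,0,0],[0.007,0,0,0],[0.006,0,0,0],[0.003,0,0,0],[0.002,0,0,0],[0,0,0,0],[0,0,0,0]]
  ]
}}

```text
t: 6.15
tool_pos: [514.8, 201.6, 150.8]
orientation: [83.8, 90.0, -1.9]
wrist_force: [0.9, -0.3, 4.3]
width: 0.129
```

{"op": "jog_arm", "data": {
  "targets": [
    [[0.001,0,0,0],[0.001,0,0,0],[0,0,0,0],[0,0,0,0],[0,0,0,0]]
  ]
}}

```text
t: 6.65
tool_pos: [514.8, 201.7, 150.6]
orientation: [56.4, 89.9, -29.2]
wrist_force: [-4.2, -4.3, 22.4]
width: 0.134
```

```bash
python3 - <<'E'
from h import *
s=read_state();plan((515,200.4,150),4.5,s);print(s["wrist_force"],s["width"])
p,d=grab_frame("scene");cv2.imwrite("pics/s3.png",p[:,:,::-1])
cv2.imwrite("pics/s3c.png",cv2.resize(p[120:300,260:460,::-1],None,fx=3,fy=3,interpolation=cv2.INTER_CUBIC))
E
```

```text
pos [514.8 201.7 150.6] xaxis [ 0.001 -0.001 -1.   ] yaw y 4.3 shift mm [0.6 0.1 1.4] turn about tool x deg (down => -ccw) -0.15 q [ -2.   30.9 -31.7 105.5  20.9  49.5 -39.5]
[-4.20519206 -4.29795974 22.37737293] 0.13449901196893685
```

View pics/s3c.png

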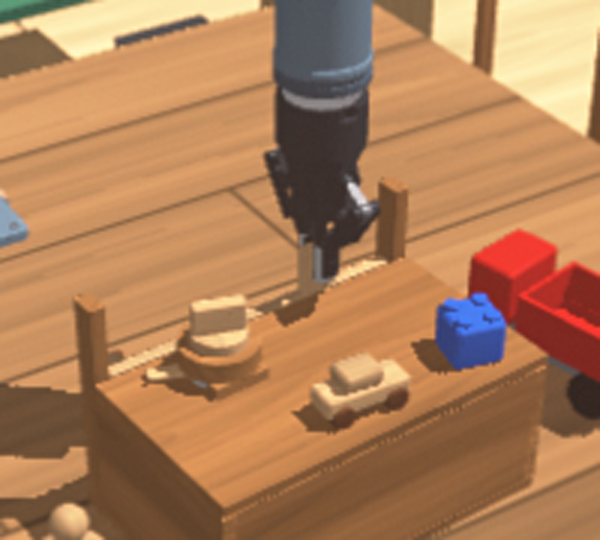

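{"op": "jog_arm", "data": {
  "targets": [
    [[0,0,0,0],[0,0,0,0],[0,0,0,0],[0,0,0,0],[-0.03,0,0,0],[-0.04,0,0,0],[-0.04,0,0,0],[0,0,0.03,0],[0,0.02,0.035,0],[0,0.02,0.035,0],[0,0,0,0.14],[0,0,0,0.139],[0,0,0,0],[0,0,0,0]]
  ],
  "claw": 1
}}

```text
t: 8.1
tool_pos: [561.6, 105.2, 258.1]
orientation: [-61.1, 90.0, -162.5]
wrist_force: [0.5, -0.2, 0.5]
width: 1.001
```

```bash
python3 - <<'E'
from h import *
s=read_state();plan((571.8,67.2,260),-11.8,s);T=camT("wrist",s)
p,d=grab_frame("wrist");cv2.imwrite("pics/w4.png",p[:,:,::-1]);np.save("pics/w4.npy",d);np.save("pics/w4T.npy",T)
p,d=grab_frame("top");cv2.imwrite("pics/t4c.png",cv2.resize(p[150:310,180:380,::-1],None,fx=4,fy=4,interpolation=cv2.INTER_CUBIC)[:600])
E
```

```text
pos [561.6 105.2 258.1] xaxis [-0. -0. -1.] yaw y -11.4 shift mm [-1.9 17.5 35.3] turn about tool x deg (down => -ccw) 0.42 q [  7.3  24.3 -29.5  97.4  13.3  61.9 -37.8]
```

View pics/w4.png

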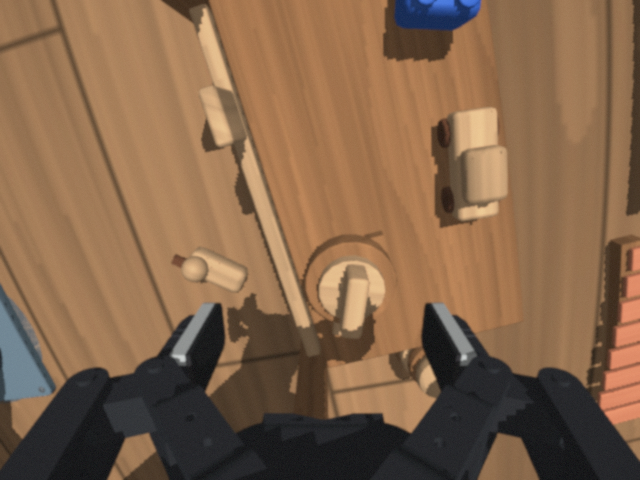

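View pics/t4c.png

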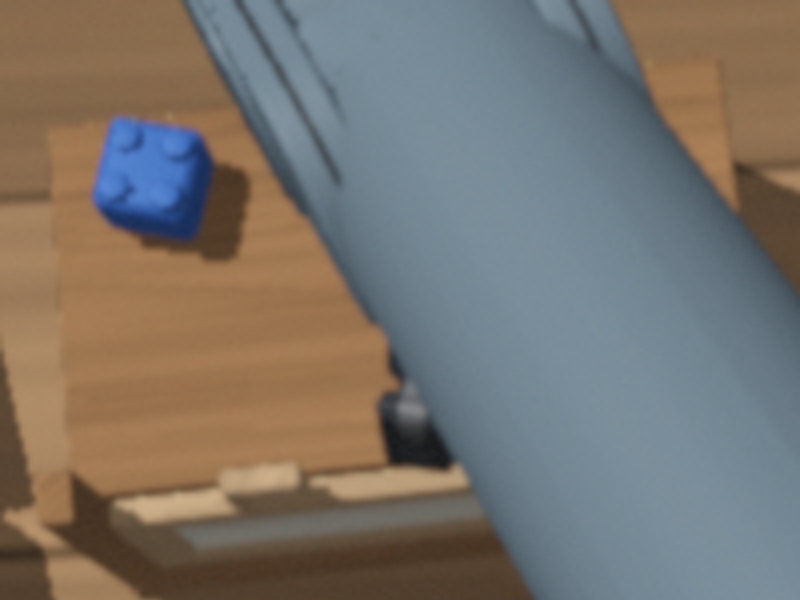

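```bash
python3 - <<'E'
from h import *
d=np.load("pics/w4.npy");T=np.load("pics/w4T.npy")
im=cv2.imread("pics/w4.png");cv2.imwrite("pics/w4c.png",cv2.resize(im[225:345,285:405],None,fx=5,fy=5,interpolation=cv2.INTER_CUBIC))
uv=np.array([(262,190),(300,325),(226,130),(255,180),(285,270),(300,200),(450,280),(354,300),(356,280),(372,290)])
P=unproj("wrist",uv,[d[v,u] for u,v in uv],T);print(P.round(1))
E
```

```text
[[522.6 144.3 140.6]
 [525.1  23.2 140. ]
 [519.3 191.  183. ]
 [519.2 152.6 139.8]
 [524.5  76.6 140.4]
 [549.1 131.  140.3]
 [656.2  41.2 141. ]
 [575.8  75.7 206.3]
 [579.3  88.6 205.1]
 [589.3  65.7 179.1]]
```

View pics/w4c.png

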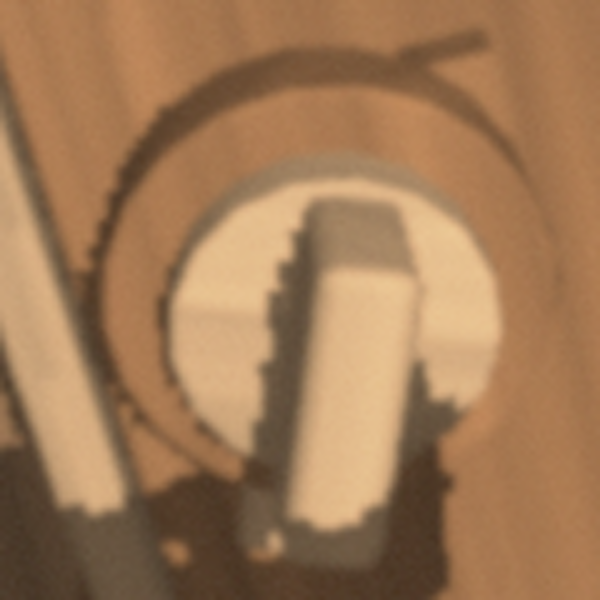

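```bash
python3 - <<'E'
from h import *
T=np.load("pics/w4T.npy")
f=lambda p:np.array(p,float)/5+[285-.4,225-.4]
P=onplane("wrist",f([[320,268],[412,275],[383,568],[283,555],[320,400],[405,400]]),206,T);print(P.round(1),P[:4].mean(0))
for a,b in((3,0),(2,1)): e=P[b]-P[a];print(np.hypot(*e[:2]),np.degrees(np.arctan2(e[1],e[0])))
cap=onplane("wrist",f([[170,320],[500,320]]),180,T);print(cap,cap.mean(0))
E
```

```text
[[575.   91.1 206. ]
 [586.   87.9 206. ]
 [575.7  46.5 206. ]
 [563.1  51.1 206. ]
 [571.9  72.9 206. ]
 [582.4  70.8 206. ]] [574.95090989  69.16922139 206.        ]
41.67607324713111 73.45773694429091
42.6407517006332 76.04342250389075
[[552.53006955  74.66495273 180.        ]
 [598.15090792  65.47092814 180.        ]] [575.34048874  70.06794044 180.        ]
```

{"op": "jog_arm", "data": {
  "targets": [
    [[0,0.0206,0.0328,0.035],[0.03,0,0,0],[0.03,0,0,0],[0.015,0,0,0],[0,0,0,0],[0,0,0,0]]
  ]
}}

```text
t: 8.8
tool_pos: [575.9, 69.2, 184.0]
orientation: [134.9, 90.0, 31.4]
wrist_force: [0.4, 0.3, 1.4]
width: 0.998
```

```bash
python3 - <<'E'
from h import *
s=read_state();plan((575.3,69,183),-13.5,s)
p,d=grab_frame("wrist");cv2.imwrite("pics/w5.png",p[200:460,180:480,::-1])
p,d=grab_frame("scene");cv2.imwrite("pics/s5c.png",cv2.resize(p[120:300,260:460,::-1],None,fx=3,fy=3,interpolation=cv2.INTER_CUBIC))
E
```

```text
pos [575.9  69.2 184. ] xaxis [ 0.001  0.    -1.   ] yaw y -13.6 shift mm [ 1.  -0.6  0.3] turn about tool x deg (down => -ccw) -0.06 q [  8.8  29.7 -26.9 100.3  16.1  53.9 -38.2]
```

View pics/w5.png

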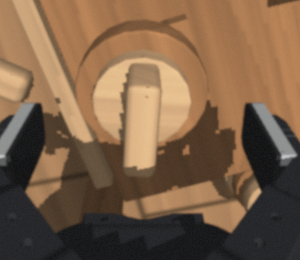

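View pics/s5c.png

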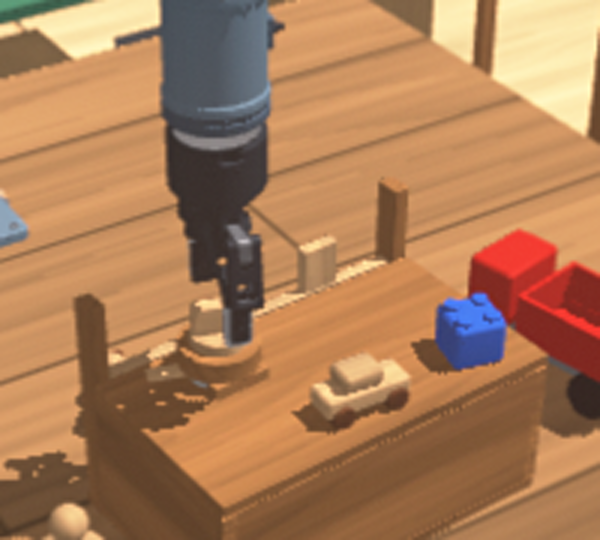

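The bar lies centred between the pads, at crop column 142, which is image column 322. Closing now.

{"op": "jog_arm", "data": {
  "targets": [
    [[0,0,0,0],[0,0,0,0],[0,0,0,0],[0,0,0,0],[0,0,0,0],[0,0,0,0],[0,0,0,0],[0,0,0,0]]
  ],
  "claw": -1,
  "grip_force": 30
}}

```text
t: 9.7
tool_pos: [575.2, 68.5, 183.3]
orientation: [-50.8, 90.0, -154.4]
wrist_force: [-2.0, -1.1, 2.5]
width: 0.155
```

{"op": "jog_arm", "data": {
  "targets": [
    [[0.003,0,0,0],[0.003,0,0,0],[0.002,0,0,0],[0.002,0,0,0],[0.001,0,0,0],[0,0,0,0],[0,0,0,0]]
  ]
}}

```text
t: 10.4
tool_pos: [575.4, 68.5, 173.4]
orientation: [6.9, 90.0, -96.8]
wrist_force: [-7.1, -1.5, 14.3]
width: 0.157
```

```bash
python3 - <<'E'
from h import *
s=read_state();plan((575.3,69,173),-13.5,s);print(s["wrist_force"],s["width"])
p,d=grab_frame("wrist");cv2.imwrite("pics/w6.png",p[200:460,180:480,::-1])
E
```

```text
pos [575.4  68.5 173.4] xaxis [-0.    -0.001 -1.   ] yaw y -13.6 shift mm [ 0.4 -0.2 -0.4] turn about tool x deg (down => -ccw) -0.14 q [  8.5  30.4 -26.6 100.8  16.6  52.7 -38.7]
[-7.1107164  -1.50259639 14.29955645] 0.1565951178228647
```

View pics/w6.png

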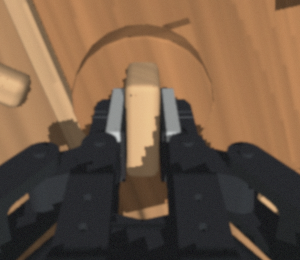

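{"op": "jog_arm", "data": {
  "targets": [
    [[0,0,0,0.04],[0,0,0,0.08],[0,0,0,0.08],[0,0,0,0.08],[0,0,0,0.08],[0,0,0,0.08],[0,0,0,0.08],[0,0,0,0.08],[0,0,0,0.08],[0,0,0,0.08],[0,0,0,0.08],[0,0,0,0.08],[0,0,0,0.08],[0,0,0,0.08],[0,0,0,0.08],[0,0,0,0.08],[0,0,0,0.03],[0,0,0,0],[0,0,0,0]]
  ]
}}

```text
t: 12.35
tool_pos: [575.7, 68.1, 173.4]
orientation: [115.9, 89.9, -60.6]
wrist_force: [-6.2, -2.4, 14.3]
width: 0.16
```

```bash
python3 - <<'E'
from h import *
s=read_state();plan((575.3,69,173),-85.7,s);print(s["wrist_force"],s["wrist_torque"],s["width"])
p,d=grab_frame("wrist");cv2.imwrite("pics/w7.png",p[:,:,::-1])
E
```

```text
pos [575.7  68.1 173.4] xaxis [ 0.001 -0.001 -1.   ] yaw y -86.4 shift mm [ 0.4 -0.9  0.4] turn about tool x deg (down => -ccw) -0.72 q [  -3.9   28.2   -9.7  101.6    6.    50.7 -102.7]
[-6.21962348 -2.3613307  14.28041664] [-0.59171575  1.38957372 -0.08264537] 0.1595111824712995
```

View pics/w7.png

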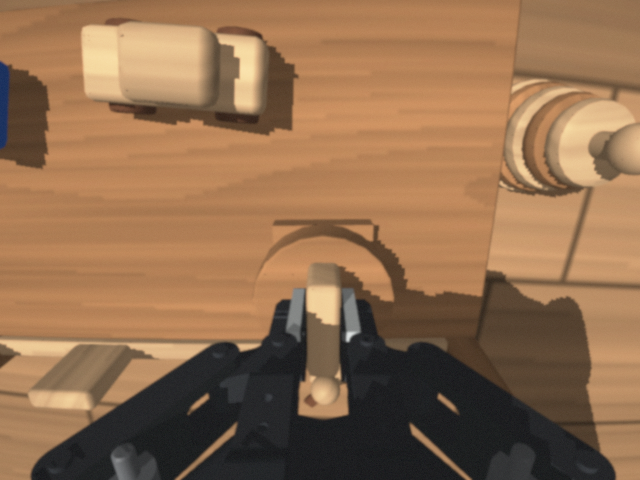

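The bar now stands square to the sash. Letting go and rising.

{"op": "jog_arm", "data": {
  "targets": [
    [[0,0,0,0],[0,0,0,0],[0,0,0,0],[0,0,0,0],[0,0,0,0],[-0.03,0,0,0],[-0.05,0,0,0],[-0.05,0,0,0],[0,0,-0.05,0],[0,0,0,0],[0,0,0,0]]
  ],
  "claw": 1
}}

```text
t: 13.5
tool_pos: [625.5, 71.6, 301.3]
orientation: [6.2, 89.9, -170.2]
wrist_force: [-0.1, -0.2, 0.3]
width: 1.001
```

```bash
python3 - <<'E'
from h import *
s=read_state();T=camT("wrist",s);print(s["tool_pos"],s["qpos"].round(1))
p,d=grab_frame("wrist");cv2.imwrite("pics/w8.png",p[:,:,::-1]);np.save("pics/w8.npy",d);np.save("pics/w8T.npy",T)
p,d=grab_frame("scene");cv2.imwrite("pics/s8c.png",cv2.resize(p[150:330,240:480,::-1],None,fx=3,fy=3,interpolation=cv2.INTER_CUBIC))
E
```

```text
[625.49395849  71.59580211 301.30377413] [  -3.7   25.7   -9.8   86.4    4.5   68.4 -100.6]
```

View pics/w8.png

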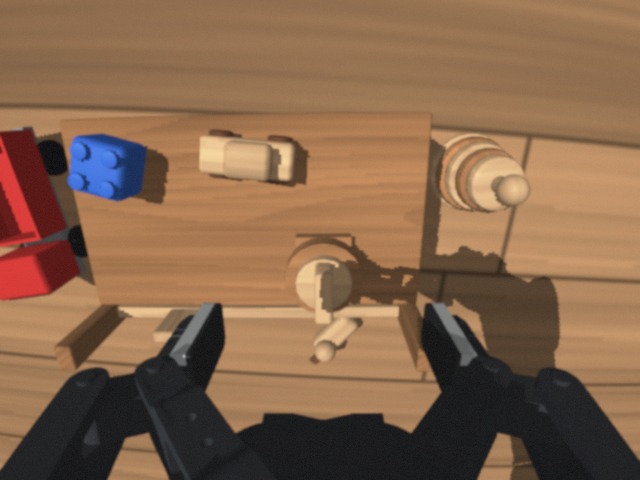

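View pics/s8c.png

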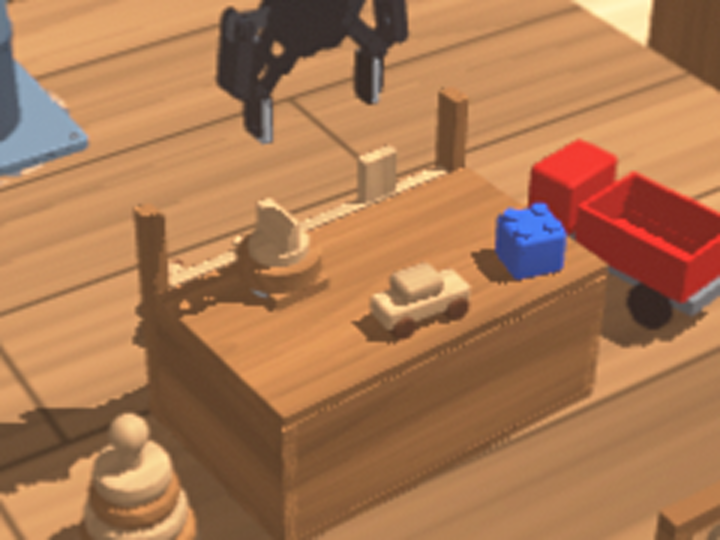

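```bash
python3 - <<'E'
from h import *
d=np.load("pics/w8.npy");T=np.load("pics/w8T.npy")
im=cv2.imread("pics/w8.png");cv2.imwrite("pics/w8c.png",cv2.resize(im[225:345,275:375],None,fx=5,fy=5,interpolation=cv2.INTER_CUBIC))
for u,v in [(325,285),(326,295),(308,285),(345,290),(260,311),(380,313),(240,250)]: print((u,v),unproj("wrist",[(u,v)],d[v,u],T).round(1))
E
```

```text
(325, 285) [[588.3  67.4 206.6]]
(326, 295) [[579.6  66.  206.1]]
(308, 285) [[573.8  80.6 179.7]]
(345, 290) [[571.   49.1 179.4]]
(260, 311) [[522.4 127.3 141. ]]
(380, 313) [[527.6   8.1 140.7]]
(240, 250) [[585.5 146.6 139.3]]
```

View pics/w8c.png

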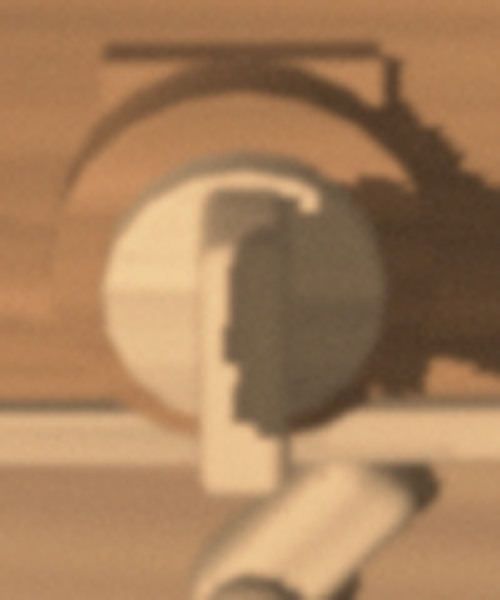

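```bash
python3 - <<'E'
from station import *
print(job_done())
E
```

```text
the job is handed in; nothing more can be done
None
```

I lowered the sash, turned the child lock to locked and let go, then handed the job in at about 13.6 s of the 43 s allowed. No verdict came back, so the results below are my own checks.

- **Sash:** I gripped the lug and lowered the sash about 50 mm until it met its stop with about 22 N. The last wrist depth reading puts its top edge at 140–141 mm, level with the top board.
- **Knob:** I gripped the bar, pushed the cap down 10 mm (14 N), turned it about 73° clockwise, and opened the jaws. The cap sprang back up to 179.6 mm (180 expected), and the bar's top is at 206 mm. The bar stands square to the sash. The tongue itself is hidden under the knob in the last view, so I judged the lock by the bar's angle.
- **Other toys:** the toys look unmoved in the last pictures, though I did not measure their positions again. I did not check the jar inside the cubby.
- **Arm:** it ended clear of everything at z = 301 mm, with the force reading near zero.
- **Disagreement:** the first top-camera estimate of the knob was about 4 mm off the wrist-camera one. I used the wrist value, which agreed with the lug position and the given dimensions.

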